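Open the snack box at break time

TASK

It is snack time at the school desk: with a fingertip, press the orange release tab on the front of the snack box so that its lid springs up a little, then push the lid right over backwards until it rests fully open. Take nothing in the grip and lift nothing: the box stays standing where it is, and the markers and the cup beside it are left alone.

Things in the scene. Friction and masses are not known exactly. Their poses are not given: they have to be found in the camera images.
- snack_box: Loose teal box, 0.8 to 1 kg, slides if pushed hard. Origin: centre of the tub's underside; z up, front (tab) to -x, hinge at the back (+x). Tub: 150 (x) by 200 (y) by 60 mm high; in front a closed ledge, 36 mm high, reaches to x = -137 mm. White and yellow lid, 150 by 200 by 8 mm, underside at z = 62 mm when shut. Inside, below the rim: cake squares, and a 12 mm metal lifting pin at x = +40 mm.
- lid (a joint): Lid angle, rad: 0 shut, grows as it opens up and backwards, stop at 1.95 (fully open, leaning back past upright). Once unhooked, the pin lifts it within 0.5 s to about 0.75 and no farther; then push the free edge (about 1 N) up and back along its arc (a level push at first shoves the box instead). Let go before upright (1.57) it sinks back to 0.75; past 1.7 it falls gently onto its stop and stays.
- lid_edge (a point): Middle of the lid's free front edge, on its underside, 150 mm from the hinge line. Its axes turn with the lid: x from the free edge to the hinge, y along the edge, z out of the lid's outer face.
- lid_hinge (a point): Middle of the lid's hinge line, at x = +75, y = 0, z = 62 mm of the snack box; the lid turns about the box's y axis here.
- tab (a joint): Angle of the orange release tab, a rocker whose hook holds the lid shut, rad: 0 at rest, grows as its paddle is pressed down, stop at 0.32 (about 9 mm down at the pad point). The lid comes free at about 0.2 to 0.28. It springs back when let go; 2 N at the pad point starts it, 4 to 10 N holds it fully down (more the nearer the hook).
- tab_pad (a point): Point to press, on top of the orange paddle, at x = -115, y = 0, z = 60 mm of the snack box at rest. The paddle is 44 mm wide (y), its front end 16 mm in front of this point. 26 mm behind the point (towards the lid) the tab's hook stands up 10 mm and tilts up to 9 mm forward when pressed; the lid's free edge is 40 mm behind, so a finger pressing here stays clear of the rising lid.
- blue_marker: Bystander: white marker with a blue cap, lying, 140 mm long (x), 20 mm thick; loose, 25 g. Origin under its middle, cap to +x.
- red_marker: Bystander: grey marker with a red cap, lying, 140 mm long (x), 20 mm thick; loose, 25 g. Origin under its middle, cap to +x.
- cup: Bystander: empty green plastic cup standing upright, 66 mm wide at the rim, 85 mm high; loose, 120 g. Origin: centre of its underside.

How it is judged:
By the outcome, as a careful person would: the job done as asked, in the order asked, and still so for the second after the job is handed in, with the robot touching nothing.
It also fails if it takes over 48 s, if anything falls off the work surface, if the arm or the gripper's body presses on something with over 40 N, if the wrist force passes 120 N, or if a joint passes its speed limit or range.

ROBOT

A 6-joint arm with a two-finger parallel gripper is mounted at the origin on the work surface. World frame = base frame: x ahead of the robot, y to its left, z up, the work surface at z = 0. Lengths are in m, angles in rad, forces in N, time in s.
With the tool pointing down it reaches from about 0.325 to 0.85 m from the base axis. Payload 4.4 kg.
Tool frame: the origin (TCP) lies midway between the tips of the shut fingers; the grasp point (between the pads) lies 19 mm behind it (grip_depth is the distance from the TCP to the grasp point, in m); z points along the fingers, y is the line along which they close (so a half turn about z gives the same grasp; the last joint's range is limited). The gripper opens to 94 mm and grips with 3 to 60 N. Pads are 16 mm wide; open, the fingers measure 119 mm over their backs; the gripper's body (75 mm by 177 mm) begins 78 mm behind the grasp point.
Start: joints at [-1.294, 0.207, 1.542, -0, 1.393, -0.15], TCP at [0.238, -0.523, 0.205] pointing down, gripper open.
Joint ranges: [-2.73, 2.73], [-0.86, 2.22], [0.23, 2.46], [-1.11, 4.25], [0.08, 2.63], [-2.82, 2.82]. Speed limits (rad/s): [2.79, 2.79, 3.14, 3.14, 3.14, 3.14].

INTERFACE

Orientations are given as a unit quaternion [x, y, z, w].
In Python, from cell import move_to, servo_line, goto_joints, grip, hold, inverse_kinematics, camera, camera_model, PlanningError, sign_off, recognise, get_clock, get_q, get_joint_velocities, get_joint_torque, get_eef_pos, get_tcp_rot, get_force, get_moment, get_opening, get_grasp_force, grip_depth gives the robot as it stands. Calls block until the motion is done:
- move_to(position, orientation): joint-space move of the TCP to a pose.
- servo_line(position, orientation=None, velocity=0.15, contact_N=None): straight line of the TCP; orientation=None keeps the orientation; velocity is the mean speed in m/s. With contact_N (N) it stops when the force on the tool has changed by that much, and returns True; else False.
- goto_joints(angles): joint-space move.
- grip(opening, newtons=None): finger opening in m; newtons is the grip in N (None keeps the last); returns when the fingers have stopped.
- hold(seconds).
- inverse_kinematics(position, orientation): joint angles nearest the present ones, or None.
- camera(name): name is "scene" or "top"; returns the picture (400x640x3 uint8, blue, green, red); there is no depth.
- camera_model(name): a dict with "mtx" (3x3 intrinsics, pixels), "R" (3x3) and "t" (3): a world point X has camera coordinates R X + t. Camera axes: x right, y down, z forward; pixel columns grow to the right and rows downward; lengths in m; the calibration is good to about 2 mm. A picture is of the moment at which its call begins. camera_model takes no time and is no camera call.
A pose or a line that the arm cannot do raises PlanningError and nothing moves.
- sign_off(): hands the job in; it is judged then, once.
Trained networks look in the newest picture that a camera, given by its name, has taken for a name from the list of things; names that differ only in an ending like _2 or _b are one class to them, and where a whole thing is asked for, a point or a joint stands for the part that bears it (a point fixed in the world has none). Each returns a list of dicts, best first, with "confidence" (0 to 1); they miss things now and then, are a little off and sometimes report something else, mostly with a low value. They report only what shows in the picture. A call takes as long as a camera call.
- recognise(camera, query): "position" ([row, column] in pixels, amid what is visible of it).
Readings, each from a call of its own:
- get_clock(): time.
- get_q(): joint angles.
- get_joint_velocities(): joint speeds.
- get_joint_torque(): joint torques, N m.
- get_eef_pos(): TCP position.
- get_tcp_rot(): TCP orientation.
- get_force(): force on the tool from outside, world axes, zero at the start.
- get_moment(): the same for the moment, N m.
- get_opening(): finger opening in m.
- get_grasp_force(): force on a finger pad.
Only numpy, scipy, OpenCV 4.12 (cv2) and the standard library are available. Lean on these libraries where they do the work, as an engineer would, in place of code of your own. Each camera call takes 0.05 s, during which the arm holds its last target. There are 200 camera calls.

## Working session

There is one attempt and no reset: what is moved stays moved. The work goes in short steps, each a Python script; the robot and the scene stay as the last script left them, time stands still between calls to the robot, and variables do not carry over. Pictures are saved under pics/ and viewed, at most 10 in all, crops included, and the job is handed in when it is done.

```bash
mkdir -p pics; ls; python3 - <<'E'
from cell import *
import cv2
for n in("top","scene"):
    cv2.imwrite(f"pics/{n}0.png",camera(n))
    m=camera_model(n);print(n,m["mtx"].tolist(),m["R"].round(4).tolist(),m["t"])
    for q in("snack_box","tab","tab_pad","lid_edge","lid_hinge","blue_marker","red_marker","cup"):
        print(q,[(r["position"],round(r["confidence"],2)) for r in recognise(n,q)[:2]])
print(get_tcp_rot(),get_clock())
E
```

```text
pics
top [[463.06090755978215, 0.0, 308.5904863713773], [0.0, 463.06090755978215, 196.29208521562148], [0.0, 0.0, 1.0]] [[-0.0303, -0.9995, 0.0117], [-0.997, 0.0294, -0.0712], [0.0708, -0.0138, -0.9974]] [0.10733507 0.56146607 1.01529517]
snack_box [([207.6, 411.1], 0.73)]
tab [([242.3, 418.9], 0.64), ([206.9, 408.2], 0.47)]
tab_pad [([242.2, 417.3], 0.79)]
lid_edge []
lid_hinge [([195.7, 405.6], 0.74)]
blue_marker [([205.4, 330.0], 0.78)]
red_marker [([226.2, 281.3], 0.63)]
cup [([157.4, 492.0], 0.64)]
scene [[457.07435046933256, 0.0, 313.9684310733154], [0.0, 457.07435046933256, 201.05307399430998], [0.0, 0.0, 1.0]] [[-0.8714, 0.4905, -0.0022], [0.3405, 0.6016, -0.7226], [-0.3531, -0.6305, -0.6913]] [ 0.45691182 -0.17898519  1.3617046 ]
snack_box [([169.6, 281.5], 0.9)]
tab [([146.3, 310.9], 0.76)]
tab_pad [([144.8, 307.3], 0.65)]
lid_edge [([160.3, 278.1], 0.92)]
lid_hinge [([161.0, 278.5], 0.63)]
blue_marker [([212.6, 313.8], 0.97)]
red_marker [([235.5, 355.8], 0.8), ([158.2, 278.8], 0.56)]
cup [([134.6, 221.5], 0.57), ([160.2, 278.8], 0.32)]
[9.77320381e-01 2.11766078e-01 9.76794142e-06 2.60264681e-05] 0.9
```

View pics/top0.png

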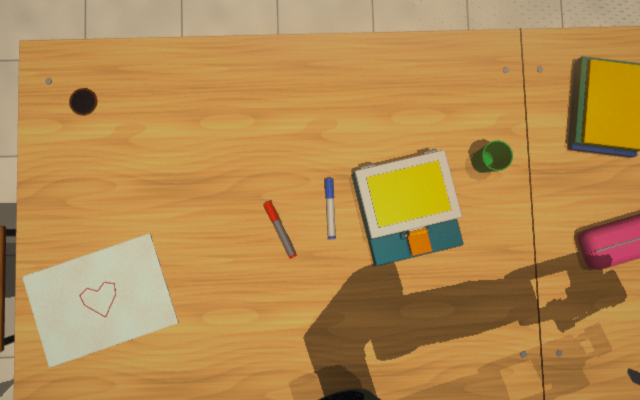

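View pics/scene0.png

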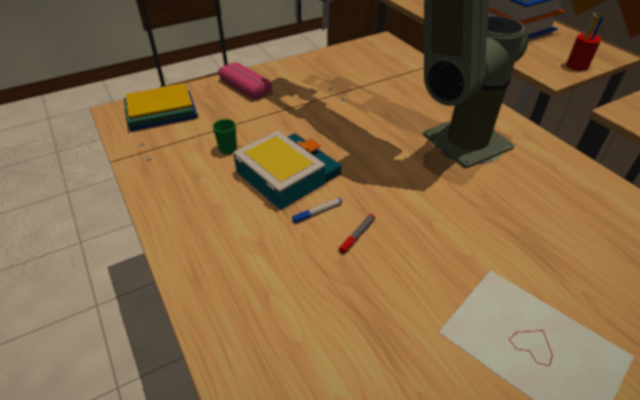

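The top view shows the box lid with corners near (col,row) (354,169), (443,151), (461,217) and (372,236). The tab is at (419,242), facing the robot, the markers are to the left and the cup is upper right at (492,157). The scene view agrees. Next I'll fit the box pose and check reachability.

```bash
cat > h.py <<'E'
import numpy as np, cv2, json
from scipy.spatial.transform import Rotation as Ro
from scipy.optimize import least_squares
from cell import *
def proj(n,X):
    m=camera_model(n);c=np.atleast_2d(X)@np.array(m["R"]).T+m["t"];p=c@np.array(m["mtx"]).T
    return p[:,:2]/p[:,2:]
def ray(n,uv,z):
    m=camera_model(n);R=np.array(m["R"]);d=R.T@np.linalg.solve(m["mtx"],[*uv,1]);o=-R.T@m["t"]
    return o+d*(z-o[2])/d[2]
def W(b,p): # box -> world
    c,s=np.cos(b[2]),np.sin(b[2]);p=np.asarray(p,float)
    return np.stack([b[0]+c*p[...,0]-s*p[...,1],b[1]+s*p[...,0]+c*p[...,1],p[...,2]],-1)
def quat(yaw,pitch,flip): # pitch: angle below horizontal, tool z in the box xz plane
    z=np.array([np.cos(pitch)*np.cos(yaw),np.cos(pitch)*np.sin(yaw),-np.sin(pitch)])
    y=np.array([-np.sin(yaw),np.cos(yaw),0])*flip
    return Ro.from_matrix(np.stack([np.cross(y,z),y,z],1)).as_quat()
E
python3 - <<'E'
from h import *
im=cv2.imread("pics/top0.png");hsv=cv2.cvtColor(im,cv2.COLOR_BGR2HSV)
y=cv2.inRange(hsv,(25,150,90),(35,255,255));w=cv2.inRange(hsv,(0,0,110),(180,60,255))
m=y|w;m[:,:345]=0;m[:,470:]=0;m[:140]=0;m[245:]=0
m=cv2.morphologyEx(m,cv2.MORPH_CLOSE,np.ones((5,5)));m=cv2.morphologyEx(m,cv2.MORPH_OPEN,np.ones((7,7)))
c=max(cv2.findContours(m,cv2.RETR_EXTERNAL,cv2.CHAIN_APPROX_NONE)[0],key=cv2.contourArea)[:,0]
P=np.array([ray("top",p,.07) for p in c])
(cx,cy),sz,_=cv2.minAreaRect(P[:,:2].astype(np.float32));print("rect",cx,cy,sz)
def res(b):
    d=P[:,:2]-b[:2];k,s=np.cos(b[2]),np.sin(b[2]);q=np.stack([abs(d[:,0]*k+d[:,1]*s)-.075,abs(-d[:,0]*s+d[:,1]*k)-.1],1)
    return q.max(1)
r=least_squares(res,[cx,cy,.2],loss="soft_l1",f_scale=.002);b=r.x
print("box",b,np.abs(res(b)).mean())
json.dump(list(b),open("box.json","w"))
for n,f in(("top",2),("scene",2)):
    I=cv2.imread(f"pics/{n}0.png")
    L=proj(n,W(b,[[-.075,-.1,.07],[-.075,.1,.07],[.075,.1,.07],[.075,-.1,.07]]));T=proj(n,W(b,[[-.131,-.022,.06],[-.131,.022,.06],[-.1,.022,.06],[-.1,-.022,.06]]));pd=proj(n,W(b,[-.115,0,.06]))[0]
    print(n,"pad",pd)
    B=proj(n,W(b,[[-.137,-.1,0],[-.137,.1,0],[.075,.1,0],[.075,-.1,0]]))
    o=proj(n,W(b,[-.02,0,.05]))[0].astype(int)-[80,75]
    o=np.maximum(o,0);I=cv2.resize(I[o[1]:o[1]+150,o[0]:o[0]+160],None,fx=4,fy=4)[:, :]
    for q,col in((L,(255,0,255)),(T,(0,0,255)),(B,(255,255,255))):cv2.polylines(I,[((q-o+.5)*4).astype(np.int32)],True,col,1)
    globals()[n]=I
cv2.imwrite("pics/ov.png",cv2.resize(np.hstack([top,scene]),(800,375)))
pos=W(b,[-.115,0,.12])
from math import radians as rd
for fl in(1,-1):
    print(fl,"press",[inverse_kinematics(W(b,[-.115,0,z]),quat(b[2],np.pi/2,fl)) is not None for z in(.05,.12,.2)])
    for p in(0,15,30,45,60):
        q=quat(b[2],rd(p),fl);o=[]
        for t,r_ in [(.5,.2)]+[(t,.13) for t in np.arange(.5,1.9,.2)]:
            s=inverse_kinematics(W(b,[.075-r_*np.cos(t),0,.062+r_*np.sin(t)]),q);o.append(s is not None)
        print(fl,p,o,s)
E
```

```text
rect 0.5613411068916321 -0.11988573521375656 (0.15430423617362976, 0.1983238309621811)
box [ 0.56052415 -0.11987703  0.20383472] 0.001988115382190712
top pad [419.79974926 246.10898376]
scene pad [312.59618006 144.12916728]
1 press [True, True, True]
1 0 [True, True, True, True, True, True, True, True] [-0.73796978  0.49883102  2.19690224  2.15168869  1.3142851   1.9395998 ]
1 15 [False, True, True, True, True, True, True, True] [-0.71153456  0.24621935  2.20283307  1.93034787  0.95807659  2.2379455 ]
1 30 [True, True, True, True, True, True, True, True] [-0.6406586   0.09027338  2.12103776  1.48269987  0.70757301  2.7446181 ]
1 45 [False, False, False, False, False, False, False, False] None
1 60 [False, True, True, True, True, True, True, True] [-0.44693781  0.11114103  1.78293739  0.41111831  0.86015505 -2.43083157]
-1 press [True, True, True]
-1 0 [True, True, True, True, True, True, True, True] [-0.73796978  0.49883102  2.19690224  2.15168869  1.3142851  -1.20199285]
-1 15 [False, True, True, True, True, True, True, True] [-0.71153456  0.24621935  2.20283307  1.93034787  0.95807659 -0.90364716]
-1 30 [True, True, True, True, True, True, True, True] [-0.6406586   0.09027338  2.12103776  1.48269987  0.70757301 -0.39697455]
-1 45 [True, True, True, True, True, True, True, True] [-0.54550428  0.05366817  1.97294548  0.86917744  0.68232287  0.24601845]
-1 60 [True, True, True, True, True, True, True, True] [-0.44693781  0.11114103  1.78293739  0.41111831  0.86015505  0.71076108]
```

View pics/ov.png

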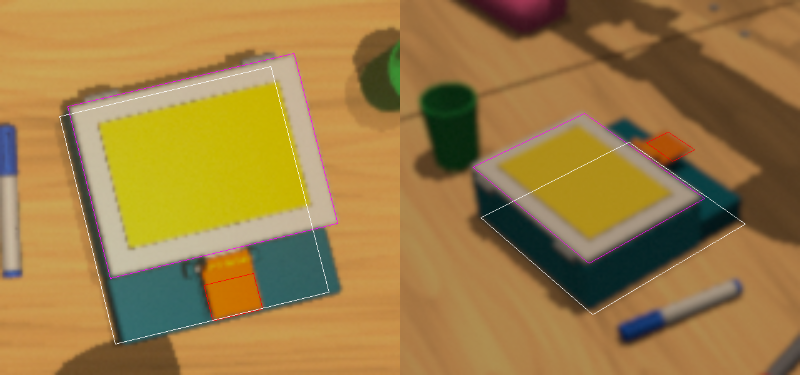

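The overlay matches in both views: the lid outline is tight and the tab rectangle sits on the orange paddle. Next is the press.

```bash
python3 - <<'E'
from h import *
b=json.load(open("box.json"));q=quat(b[2],np.pi/2,-1)
grip(0.0)
move_to(W(b,[-.116,0,.16]),q)
servo_line(W(b,[-.116,0,.08]),velocity=.1)
f0=get_force()
print(servo_line(W(b,[-.116,0,.045]),velocity=.03,contact_N=14),get_eef_pos(),np.subtract(get_force(),f0))
hold(.7)
print(get_eef_pos(),np.subtract(get_force(),f0))
servo_line(W(b,[-.14,0,.2]),velocity=.15)
hold(.2)
a=camera("top");c=camera("scene")
print(get_clock(),recognise("scene","lid_edge")[:1],recognise("top","lid_edge")[:1])
cv2.imwrite("pics/p1.png",cv2.resize(np.hstack([a[100:300,260:560],c[60:260,180:480]]),(800,267)))
E
```

```text
True [ 0.44347632 -0.1439967   0.05202857] [-2.90113306  0.55133128  6.56250223]
[ 0.44345152 -0.14401133  0.0521068 ] [-2.51070543 -0.73192889  6.38829037]
7.8917 [{'position': [149.5, 271.8], 'confidence': 0.84}] [{'position': [184.7, 410.4], 'confidence': 0.9}]
```

View pics/p1.png

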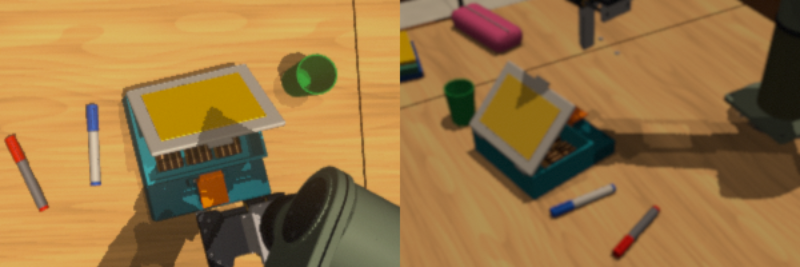

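The lid is free and raised to about 0.75, and the box has hardly moved. Next I'll put the fingertip under the free edge and push along the arc.

```bash
python3 - <<'E'
from h import *
b=json.load(open("box.json"));q=quat(b[2],np.pi/6,-1)
A=lambda t,r:W(b,[.075-r*np.cos(t),0,.062+r*np.sin(t)])
move_to(A(.5,.2),q); f0=get_force(); print(get_clock(),f0)
servo_line(A(.55,.127),velocity=.08)
for t in np.arange(.7,1.86,.14):
    h=servo_line(A(t,.127),velocity=.1,contact_N=10)
    print(round(t,2),h,np.subtract(get_force(),f0).round(2))
    if h: break
c=camera("scene")
if not h:
    hold(.4); servo_line(W(b,[-.06,0,.25]),velocity=.15); hold(.3)
a=camera("top");d=camera("scene")
print(get_clock(),get_eef_pos())
cv2.imwrite("pics/p2.png",cv2.resize(np.hstack([a[70:270,280:520],c[40:240,180:420],d[40:240,180:420]]),(800,222)))
E
```

```text
9.3 [-0.02079546 -0.18114311  1.0972799 ]
0.7 False [ 0.03  0.2  -1.41]
0.84 False [ 0.06  0.18 -1.42]
0.98 False [-0.45  1.09 -1.27]
1.12 False [-0.09  0.53 -1.09]
1.26 False [ 0.06  0.71 -0.68]
1.4 False [ 0.47  0.52 -1.83]
1.54 False [-0.92 -0.38 -0.02]
1.68 False [-0.36  0.96 -0.82]
1.82 False [ 0.1   0.13 -0.62]
15.5 [ 0.50186175 -0.13177312  0.2498534 ]
```

View pics/p2.png

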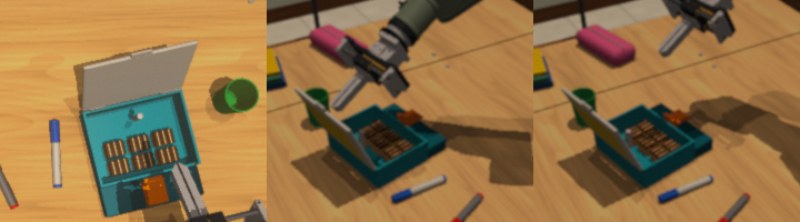

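The lid leans back past upright in the top and scene views, and the markers and cup are untouched. I'll do one numeric check at the stop angle, then hand in.

```bash
python3 - <<'E'
from h import *
b=json.load(open("box.json"))
servo_line(W(b,[-.10,0,.30]),velocity=.15); hold(.5)
a=camera("top");d=camera("scene");I=[]
for n,im in(("top",a),("scene",d)):
    o=np.array([330,90] if n=="top" else [220,70]);J=cv2.resize(im[o[1]:o[1]+160,o[0]:o[0]+160],(400,400))
    for t,col in((1.95,(255,0,255)),(1.7,(0,0,255))):
        e=[.075-.15*np.cos(t),.062+.15*np.sin(t)]
        p=proj(n,W(b,[[.075,-.1,.062],[.075,.1,.062],[e[0],.1,e[1]],[e[0],-.1,e[1]]]))
        cv2.polylines(J,[((p-o+.5)*2.5).astype(np.int32)],True,col,1)
    I.append(J)
cv2.imwrite("pics/p3.png",np.hstack(I));print(get_clock())
for q in("blue_marker","red_marker","cup"):print(q,recognise("top",q)[:1])
E
```

```text
16.675
blue_marker [{'position': [206.3, 329.4], 'confidence': 0.56}]
red_marker [{'position': [230.4, 279.8], 'confidence': 0.56}]
cup [{'position': [155.5, 490.0], 'confidence': 0.83}]
```

View pics/p3.png

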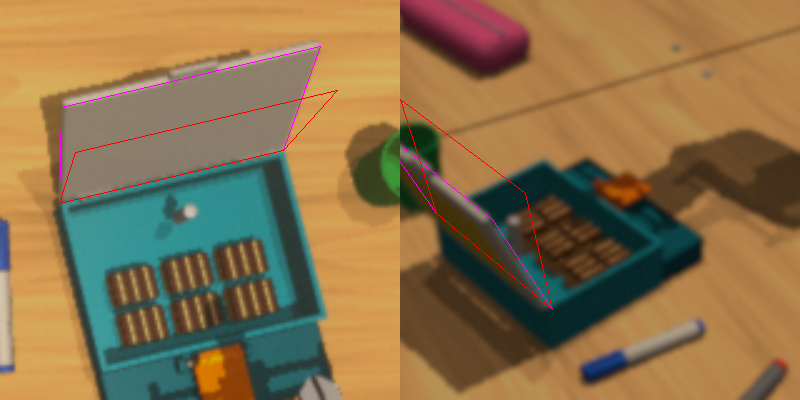

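The lid matches the 1.95 rad outline in both views, the box is where it was, and the robot is clear of everything.

```bash
python3 -c "
from cell import *
print(sign_off())"
```

```text
the job is handed in; nothing more can be done
None
```

Job handed in: I pressed the tab, the lid sprang up, and I pushed it over to rest fully open at its stop (about 1.95 rad); the box stayed in place and the arm never went near the markers or the cup, at about 17 s on the clock.

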